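# Fit the flow spacer in the cell that takes it and hold it clamped

## Robot

A 7-joint arm with a two-finger parallel gripper is mounted at the origin on the work surface. World frame = base frame: x ahead of the robot, y to its left, z up, the work surface at z = 0. Lengths are in m, angles in rad, forces in N, time in s.
With the tool pointing down it reaches from about 0.4 to 0.85 m from the base axis. Payload 10.4 kg.
Tool frame: the origin (TCP) lies on the centre line of the jaws, within the pads' length; the fingertips stand 22 mm ahead of it and the grasp point (between the pads) lies 3 mm ahead of it; z points along the fingers, y is the line along which they close (so a half turn about z gives the same grasp; the last joint's range is limited). The gripper opens to 87 mm and grips with 3 to 60 N. Pads are 19 mm wide; open, the fingers measure 117 mm over their backs; the gripper's body (75 mm by 190 mm) begins 51 mm behind the grasp point.
Start: joints at [1.312, 0.332, -0.065, 1.46, 0.022, 1.35, -0.088], TCP at [0.146, -0.608, 0.245] pointing down, gripper open.
Joint ranges: [-2.6, 2.6], [-0.5, 2.12], [-1.47, 1.34], [0.16, 2.42], [-1.27, 4.41], [0.06, 2.06], [-2.6, 2.6]. Speed limits (rad/s): [2.22, 2.22, 2.79, 2.79, 3.14, 3.14, 3.14].

## Interface

Orientations are given as a unit quaternion [x, y, z, w].
In Python, from bench import r, cams, telemetry gives the robot as it stands (r), with the cameras (cams) and the readings (telemetry).
- The arm moves only by the tool jog_arm, called after ">>>" as name(argument=value, ...) on one line, values as JSON. Schema: {"type":"object","properties":{"motion":{"type":"array","items":{"type":"array","items":{"type":"array","items":{"type":"number"},"minItems":5,"maxItems":5},"minItems":1,"maxItems":12},"minItems":1,"maxItems":1},"clamp_n":{"type":"number"},"only":{"type":"string"},"quiet":{"type":"boolean"},"lines":{"type":"string"}},"required":["motion"],"additionalProperties":false}. motion is a list that holds a single list of rows (three levels of brackets), with 1 to 12 rows, each of 5 numbers: dx, dy, dz in cm, then a turn about the tool's z in rad, then the finger opening in m; each row is the pose to reach, as a shift and turn from the pose commanded when the call began, along the tool's axes at that moment; what a row does not reach only later rows make up. A row lasts 1/10 s, in which the tool goes at most 0.05 m and 0.15 rad, less where a joint would pass 70% of its speed; a pose out of reach is approached as far as the arm can. The fingers move at their own pace and stop on an object; clamp_n is the grip in N (left out, the last holds). Time passes only in rows, so rows that do not move let the fingers close. The tool returns the time, the measured TCP pose, the force, the opening and the grip force at its end. only (a regular expression) keeps the lines of the reply that match it, lines (a string "A,B") keeps lines A to B, and quiet returns only ok. Input that does not fit is refused with a message, and nothing moves.
- telemetry.read_state(): the state, without advancing time (a new reading comes with each control period).
- cams.camera(name): name is "scene" or "top" or "wrist"; returns a dict with "img" (480x640x3 uint8, red, green, blue), "fx", "fy", "cx", "cy" (pixels), "pose" (4x4, takes a point from camera to world coordinates). Camera axes: x right, y down, z forward; pixel columns grow to the right and rows downward; lengths in m; the calibration is good to about 2 mm. A picture is of the moment at which its call begins. There is no depth.
- r.close_job(): hands the job in; it is judged then, once.
The state is a dict: "time": time; "joint_positions": joint angles; "joint_vel": joint speeds; "joint_torque": joint torques, N m; "ee_pos": TCP position; "eef_rot": TCP orientation; "ft_force": force on the tool from outside, world axes, zero at the start; "torque": the same for the moment, N m; "width": finger opening in m; "grip_force": force on a finger pad.
Only numpy, scipy, OpenCV 4.12 (cv2) and the standard library are available. Lean on these libraries where they do the work, as an engineer would, in place of code of your own. Each camera call takes 0.05 s, during which the arm holds its last target. There are 200 camera calls.

## Task

Take the white flow spacer out of its stand and slide it down, tab up, into the gap of the only one of the three clamp cells that is wide enough for it, until it stands on the cell's floor, and let go of it. Then push that cell's sprung pressure plate in until the spacer is clamped flush and upright against the fixed jaw, and finish while still holding the plate firmly pressed. Do not press on the two narrower cells, and leave the vials, bottles, beaker and dish where they are.

Things in the scene. Friction and masses are not known exactly. Their poses are not given: they have to be found in the camera images.
- spacer: Loose white plastic frame, 16 mm thick (x), 70 mm wide (y), 88 mm high: a 45 mm high frame with a window, and above it a grip tab 30 mm wide (y), 16 mm thick, from 45 to 88 mm height. About 90 g. Origin: centre of its underside; z up through the tab. Same after a half turn about z. It starts upright in the stand.
- stand: Grey plastic block fixed to the bench, 60 (x) x 100 (y) x 22 mm high, with a pocket 22 (x) x 78 (y) mm whose floor is 6 mm above the bench; the spacer stands in it. Origin: centre of its underside.
- cell_wide: Fixed clamp cell: dark steel base 90 (x) x 104 (y) x 12 mm; fixed jaw 16 mm thick, its face at x = +20 mm, looking to -x; facing it a sliding white plate 12 mm thick, 78 wide. Jaw and plate tops 57 mm above bench. Side rails (tops 32 mm, inner faces y = +-40) flank the gap. The only wide one: gap 24 mm with the plate back. Origin: centre of underside; x: closing way, away from robot; z up.
- cell_wide_plate (a joint): Travel of the wide cell's pressure plate towards the jaw, m: 0 fully back (gap 24 mm), about 0.008 when it clamps the 16 mm spacer against the jaw; free travel to 0.020. A spring always pushes it back (1.5 N at 0, 250 N/m, so 3.5 N at 0.008): let go, it opens again.
- cell_wide_slot (a point): Middle of the wide cell's gap as open, on its floor (12 mm above the bench), at cell x = +8 mm, y = 0; moves with the cell, not the plate. Axes as the cell's.
- cell_wide_push (a point): Centre of the outer face of the wide cell's pressure plate (away from the jaw), 35 mm above the bench, at cell x = -16 mm when the plate is back; moves with the plate. Axes as the cell's: push along +x. The base behind it is open for a further 29 mm, so closed fingers can come down there from above and push; about 10 N is a firm hold.
- cell_mid: Fixed clamp cell: dark steel base 90 (x) x 104 (y) x 12 mm; fixed jaw 16 mm thick, its face at x = +20 mm, looking to -x; facing it a sliding white plate 12 mm thick, 78 wide. Jaw and plate tops 57 mm above bench. Side rails (tops 32 mm, inner faces y = +-40) flank the gap. Gap only 13 mm: too narrow; do not press on it. Origin: centre of underside; x: closing way, away from robot; z up.
- cell_thin: Fixed clamp cell: dark steel base 90 (x) x 104 (y) x 12 mm; fixed jaw 16 mm thick, its face at x = +20 mm, looking to -x; facing it a sliding white plate 12 mm thick, 78 wide. Jaw and plate tops 57 mm above bench. Side rails (tops 32 mm, inner faces y = +-40) flank the gap. Gap only 8 mm: too narrow; do not press on it. Origin: centre of underside; x: closing way, away from robot; z up.
- vial_left: Small amber vial, 24 mm across, 55 mm high, bystander. Origin: centre of its underside.
- vial_mid: Small amber vial like the others, bystander.
- vial_right: Small amber vial like the others, bystander.
- beaker: Glass beaker, 60 mm across, 75 mm high, bystander. Origin: centre of its underside.
- wash_bottle: White plastic bottle, 60 mm across, 150 mm high, bystander.
- reagent: Glass bottle with black cap, 66 mm across, 160 mm high, bystander.
- dish: Shallow glass dish, 90 mm across, 18 mm high, bystander.

How it is judged:
By the outcome, as a careful person would: the job done as asked, in the order asked, and still so for the second after the job is handed in, while the arm keeps its last pose, push and grip.
It also fails if it takes over 54 s, if anything falls off the work surface, if the arm or the gripper's body presses on something with over 40 N, if the wrist force passes 120 N, or if a joint passes its speed limit or range.

## Working session

There is one attempt and no reset: what is moved stays moved. The work goes in short steps, Python scripts to look and compute and a tool call to move; the robot and the scene stay as the last step left them, time stands still between calls to the robot, and variables do not carry over. Pictures are saved under pics/ and viewed, at most 11 in all, crops included, and the job is handed in when it is done.

```bash
ls; mkdir -p pics
```

Run:
```python
from bench import r, cams, telemetry
import cv2,numpy as np
s=telemetry.read_state();print(s)
for n in("top","scene"):
    c=cams.camera(n);cv2.imwrite(f"pics/{n}0.png",c["img"][:,:,::-1]);print(n,c["fx"],c["fy"],c["cx"],c["cy"],np.round(c["pose"],4).tolist())
```

```text
bench.py
pics
{'time': 0.0, 'joint_positions': array([ 1.31243063,  0.33287947, -0.06469335,  1.46090682,  0.02158909,
        1.34992716, -0.08849526]), 'joint_vel': array([0.00036126, 0.00039945, 0.00063651, 0.00013117, 0.0020424 ,
       0.00070243, 0.00131001]), 'joint_torque': array([-4.06563968e-04, -6.23252392e+01,  2.43330665e-02, -3.89896524e+01,
       -6.13441039e-02,  3.98346945e-02,  1.37747220e-04]), 'ee_pos': array([ 0.14590537, -0.60736946,  0.24376563]), 'eef_rot': array([ 9.93058648e-01,  1.17618087e-01, -1.12349061e-04, -7.04005415e-04]), 'ft_force': array([-0.32126822, -0.05662803,  0.07502767]), 'torque': array([-0.00513589, -0.00242738, -0.00414571]), 'grip_force': 0.0, 'width': 0.08682354188495733}
top 494.4033279241372 494.4033279241372 321.51778832105725 241.40483906314861 [[0.0162, -0.9986, 0.0497, 0.5815], [-0.9998, -0.0165, -0.0057, 0.0043], [0.0065, -0.0496, -0.9987, 0.9274], [0.0, 0.0, 0.0, 1.0]]
scene 617.4393122500277 617.4393122500277 323.37608289704406 237.99214060655157 [[-0.5479, 0.4846, -0.6819, 1.3341], [0.8365, 0.3245, -0.4416, 0.4647], [0.0073, -0.8123, -0.5832, 0.6667], [0.0, 0.0, 0.0, 1.0]]
```

View pics/top0.png

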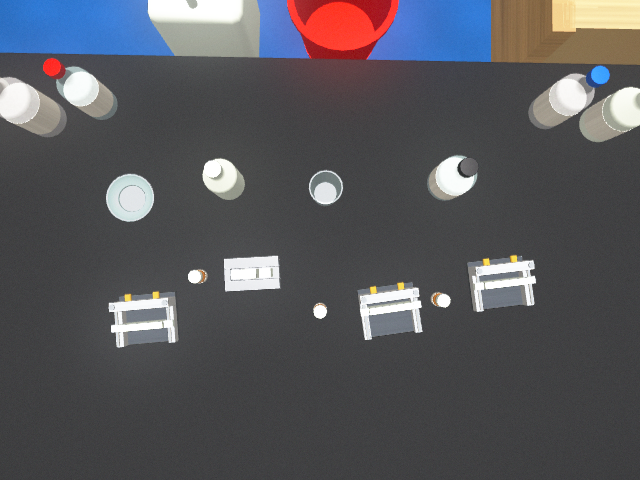

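View pics/scene0.png

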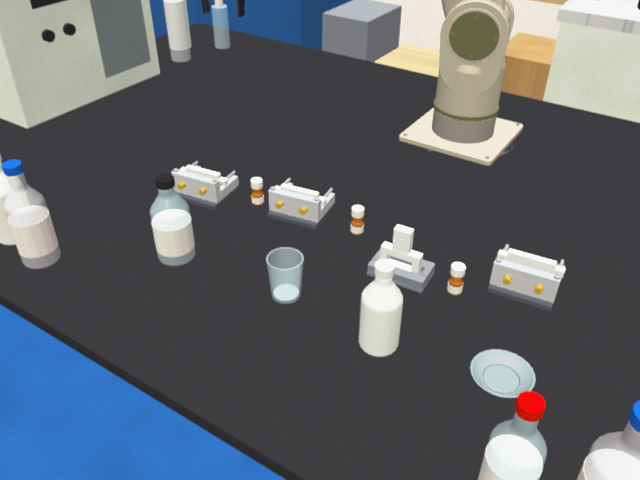

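Top view: the stand and spacer are at about (252,273). The cells are at (143,320), (390,311) and (502,284), and the left one seems to have the widest gap. I'll enlarge the stand and all three cells to check.

Run:
```python
import cv2,numpy as np
i=cv2.imread("pics/top0.png")
f=lambda x,y,w,h,k:cv2.resize(i[y:y+h,x:x+w],None,fx=k,fy=k,interpolation=cv2.INTER_CUBIC)
cv2.imwrite("pics/c1.png",f(100,245,190,110,4.2))
a=f(350,275,80,70,5);b=f(460,245,80,70,5)
cv2.imwrite("pics/c2.png",np.hstack([a,b]))
```

```text
(no output)
```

View pics/c1.png

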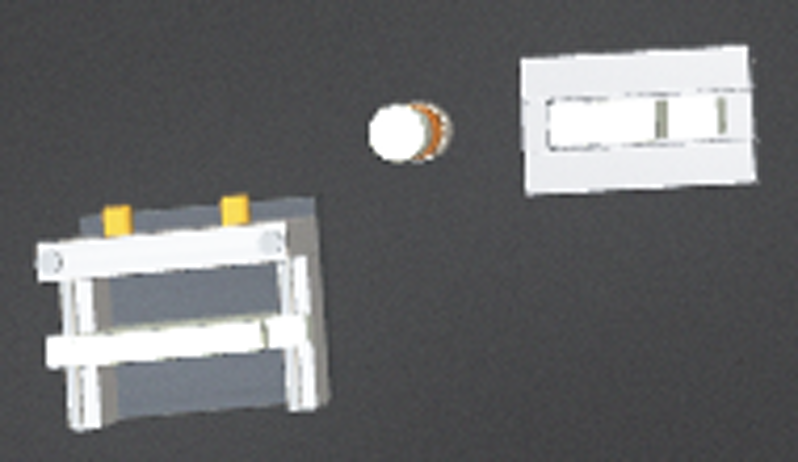

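View pics/c2.png

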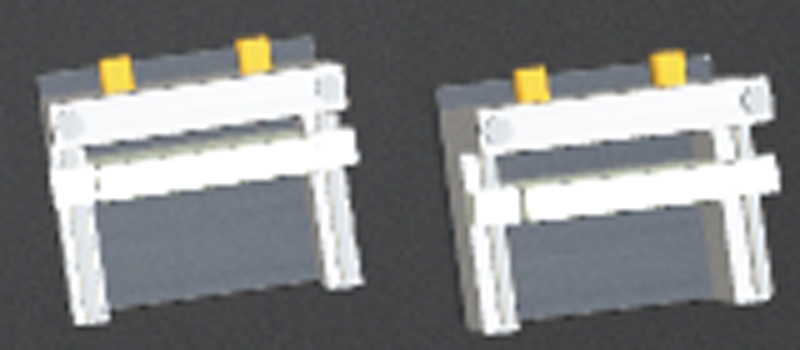

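The crops show that the left cell has a gap of about 12 px (21–24 mm), against about 5 px and 8 px for the others, so it is the wide one. Next I'll fit the poses of this cell and the stand from the corners I read.

Create h.py:
```python
import numpy as np,cv2,sys
from scipy.optimize import least_squares
from bench import r, cams, telemetry
def proj(c,P):
    M=np.linalg.inv(c["pose"]);q=np.asarray(P)@M[:3,:3].T+M[:3,3]
    return np.c_[q[:,0]/q[:,2]*c["fx"]+c["cx"],q[:,1]/q[:,2]*c["fy"]+c["cy"]]
def world(p,L):
    L=np.asarray(L,float);C,S=np.cos(p[2]),np.sin(p[2])
    return np.c_[p[0]+C*L[:,0]-S*L[:,1],p[1]+S*L[:,0]+C*L[:,1],L[:,2]]
def fit(c,L,uv,p0):
    L=np.array(L)/1000;f=lambda p:(proj(c,world(p,L))-uv).ravel()
    s=least_squares(f,p0,loss="soft_l1");return s.x,f(s.x).reshape(-1,2)
def go(x,y,z,yaw,s=None):
    "shift in tool axes to reach world TCP, tool x axis at yaw (mod pi), tool down"
    from scipy.spatial.transform import Rotation as R
    s=s or telemetry.read_state();m=R.from_quat(s["eef_rot"]).as_matrix()
    d=m.T@(np.array([x,y,z])-s["ee_pos"]);cy=np.arctan2(m[1,0],m[0,0])
    t=-(yaw-cy);t=(t+np.pi/2)%np.pi-np.pi/2
    print("tcp",s["ee_pos"].round(4),"yaw",cy.round(4),"shift",d.round(4),"turn",round(t,4),"j",s["joint_positions"].round(2))
```

Run:
```python
from h import *
c=cams.camera("top")
o=np.array([100,245]);k=4.2
uv=lambda a:(np.array(a)+.5)/k+o-.5
p,e=fit(c,[(36,52,57),(20,52,57),(20,-52,57),(36,-52,57),(45,52,12),(45,-52,12)],uv([(38,243),(40,282),(287,258),(285,222),(82,217),(315,198)]),[.45,.3,0]);print("cell",p,e.round(1).tolist())
print("plate top px",((proj(c,world(p,np.array([(-4,39,57),(-16,39,57),(-16,-39,57),(-4,-39,57),(-45,52,32),(-45,-40,32)])/1000))-o)*k).round().tolist())
print("slot",world(p,[(.008,0,.012)]),"push",world(p,[(-.016,0,.035)]))
q,e=fit(c,[(30,50,22),(30,-50,22),(-30,-50,22),(-30,50,22)],uv([(522,58),(748,45),(756,183),(527,195)]),[.5,.1,0]);print("stand",q,e.round(1).tolist())
go(q[0],q[1],.2,q[2]+np.pi/2)
```

```text
cell [0.48098824 0.31458417 0.10275663] [[-0.3, 0.2], [-0.2, 0.1], [0.5, 0.6], [0.4, 0.0], [-0.7, -0.3], [0.3, -0.7]]
plate top px [[73.0, 336.0], [75.0, 365.0], [263.0, 348.0], [261.0, 320.0], [72.0, 428.0], [288.0, 409.0]]
slot [[0.48894604 0.31540478 0.012     ]] push [[0.46507263 0.31294296 0.035     ]]
stand [0.56625437 0.12586565 0.07072769] [[-0.4, -0.1], [0.4, -0.0], [0.2, -0.0], [-0.2, 0.1]]
tcp [ 0.1459 -0.6074  0.2439] yaw 0.2358 shift [ 0.58   -0.6147  0.0446] turn -1.4057 j [ 1.31  0.33 -0.06  1.46  0.02  1.35 -0.09]
```

The manual's scale: shifts go in cm. Converting my numbers, -0.615 m is -61.5, 0.58 m is 58.

>>> jog_arm(motion=[[[58,-61.5,2,-1.406,0.06],[58,-61.5,2,-1.406,0.06],[58,-61.5,2,-1.406,0.06],[58,-61.5,2,-1.406,0.06],[58,-61.5,2,-1.406,0.06],[58,-61.5,2,-1.406,0.06],[58,-61.5,2,-1.406,0.06],[58,-61.5,2,-1.406,0.06],[58,-61.5,2,-1.406,0.06],[58,-61.5,2,-1.406,0.06],[58,-61.5,2,-1.406,0.06],[58,-61.5,2,-1.406,0.06]]], clamp_n=20)

```text
time: 1.35
ee_pos: [0.4447, -0.0854, 0.2305]
eef_rot: [0.682, 0.732, -0.0, 0.0]
ft_force: [0.8, -0.6, 0.2]
width: 0.0601
grip_force: 0.0
```

```bash
python3 -c "
from h import *
go(.5663,.1259,.2,.0707+np.pi/2)"
```

```text
tcp [ 0.4447 -0.0854  0.2305] yaw 1.6417 shift [0.2022 0.1362 0.0304] turn 0.0002 j [ 0.8  -0.01 -0.7   1.88 -0.    1.27  0.17]
```

>>> jog_arm(motion=[[[20,13.6,3,0,0.06],[20,13.6,3,0,0.06],[20,13.6,3,0,0.06],[20,13.6,3,0,0.06],[20,13.6,3,0,0.06],[20,13.6,3,0,0.06],[20,13.6,3,0,0.06],[20,13.6,3,0,0.06]]])

```text
time: 2.15
ee_pos: [0.5656, 0.1206, 0.2003]
eef_rot: [0.682, 0.731, -0.0, 0.0]
ft_force: [0.5, 0.2, 0.8]
width: 0.0604
grip_force: 0.0
```

Run:
```python
from h import *
go(.5663,.1259,.076,.0707+np.pi/2)
c=cams.camera("wrist");cv2.imwrite("pics/w1.png",c["img"][:,:,::-1])
q=(.5663,.1259,.0707)
print("pocket",proj(c,world(q,np.array([(11,39,22),(11,-39,22),(-11,-39,22),(-11,39,22)])/1000)).round().tolist())
print("tab",proj(c,world(q,np.array([(8,15,94),(8,-15,94),(-8,-15,94),(-8,15,94)])/1000)).round().tolist())
```

```text
tcp [0.5656 0.1206 0.2003] yaw 1.6405 shift [0.0053 0.0011 0.1243] turn -0.001 j [ 0.39  0.37 -0.84  1.61  0.29  1.28 -0.43]
pocket [[330.0, 170.0], [329.0, 254.0], [305.0, 254.0], [304.0, 170.0]]
tab [[328.0, 214.0], [328.0, 255.0], [306.0, 255.0], [305.0, 214.0]]
```

View pics/w1.png

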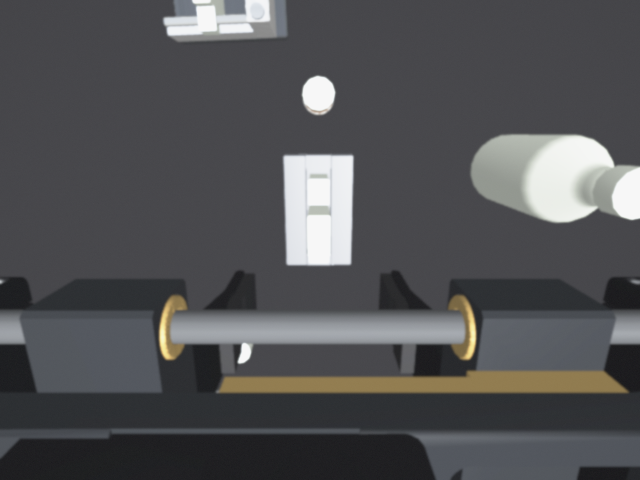

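Run:
```python
import cv2
i=cv2.imread("pics/w1.png")[145:275,270:370]
i=(255*(i/255.)**2.5).astype('uint8')
cv2.imwrite("pics/w1c.png",cv2.resize(i,None,fx=4.6,fy=4.6,interpolation=cv2.INTER_CUBIC))
```

```text
(no output)
```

View pics/w1c.png

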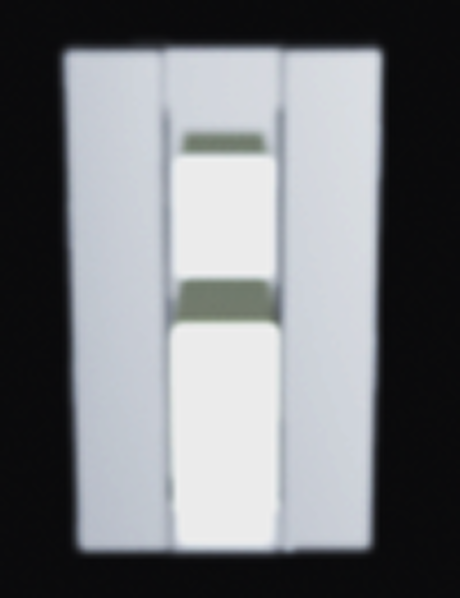

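Run:
```python
from h import *
c=cams.camera("wrist");uv=lambda a:(np.array(a)+.5)/4.6+[270,145]-.5
q,e=fit(c,[(-30,50,22),(30,50,22),(30,-50,22),(-30,-50,22)],uv([(64,50),(382,48),(370,550),(80,550)]),[.566,.126,.07]);print("stand",q,e.round(1).tolist())
p,e=fit(c,[(-8,35,51),(8,35,51),(-8,15,94),(8,15,94),(8,-35,51),(-8,-35,51)],uv([(172,153),(277,153),(170,322),(281,322),(277,547),(178,547)]),[.566,.126,.07]);print("spacer",p,e.round(1).tolist())
go(p[0],p[1],.076,p[2]+np.pi/2)
```

```text
stand [0.56763772 0.1267779  0.07369015] [[-0.2, -0.1], [0.2, -0.0], [0.5, -0.0], [-0.5, 0.2]]
spacer [0.56789834 0.12511939 0.07684924] [[1.3, 0.8], [-1.5, 0.7], [0.7, 0.2], [-0.5, 0.1], [-1.5, -2.2], [1.2, -2.1]]
tcp [0.5657 0.1202 0.2006] yaw 1.6396 shift [0.0049 0.0025 0.1246] turn -0.0081 j [ 0.39  0.37 -0.84  1.61  0.29  1.28 -0.43]
```

Converted, 0.005 m is 0.5, 0.08 m is 8.

>>> jog_arm(motion=[[[0.5,0.2,4,-0.008,0.06],[0.5,0.2,8,-0.008,0.06],[0.5,0.2,8,-0.008,0.06],[0.5,0.2,8,-0.008,0.06]]])

```text
time: 2.65
ee_pos: [0.5674, 0.1261, 0.1213]
eef_rot: [0.679, 0.734, -0.0, 0.0]
ft_force: [0.6, 0.1, 1.5]
width: 0.0601
grip_force: 0.0
```

```bash
python3 -c "
from h import *
go(.567,.125,.076,.0768+np.pi/2)"
```

```text
tcp [0.5674 0.1261 0.1213] yaw 1.6486 shift [-0.0011 -0.0005  0.0453] turn 0.001 j [ 0.35  0.46 -0.81  1.69  0.36  1.15 -0.48]
```

>>> jog_arm(motion=[[[-0.1,0,2.5,0,0.06],[-0.1,0,4.5,0,0.06],[-0.1,0,4.5,0,0.06],[-0.1,0,4.5,0,0.06],[-0.1,0,4.5,0,0.01],[-0.1,0,4.5,0,0.01],[-0.1,0,4.5,0,0.01],[-0.1,0,4.5,0,0.01],[-0.1,0,4.5,0,0.01],[-0.1,0,4.5,0,0.01]]], clamp_n=20)

```text
time: 3.65
ee_pos: [0.5674, 0.126, 0.0754]
eef_rot: [0.679, 0.734, -0.0, 0.0]
ft_force: [-0.8, 0.7, 0.1]
width: 0.02
grip_force: 0.0
```

Converted, -0.09 m is -9, -0.06 m is -6.

>>> jog_arm(motion=[[[0,0,0,0,0.008],[0,0,0,0,0.008],[0,0,0,0,0.008],[0,0,0,0,0.008],[0,0,-1,0,0.008],[0,0,-3,0,0.008],[0,0,-6,0,0.008],[0,0,-9,0,0.008],[0,0,-9,0,0.008],[0,0,-9,0,0.008]]], clamp_n=20)

```text
time: 4.65
ee_pos: [0.5677, 0.126, 0.1661]
eef_rot: [0.679, 0.734, 0.0, 0.001]
ft_force: [-0.1, 0.6, -1.6]
width: 0.0159
grip_force: 20.0
```

```bash
python3 -c "
from h import *
go(.489,.3154,.17,.1028+np.pi/2)"
```

```text
tcp [0.5677 0.126  0.1661] yaw 1.6497 shift [ 0.195  -0.0635 -0.004 ] turn -0.0239 j [ 0.37  0.41 -0.83  1.65  0.32  1.22 -0.45]
```

Converted, 0.196 m is 19.6, 0.185 m is 18.5.

>>> jog_arm(motion=[[[4,-1.3,-0.4,-0.024,0.008],[8,-2.6,-0.4,-0.024,0.008],[12,-4,-0.4,-0.024,0.008],[16,-5.2,-0.4,-0.024,0.008],[18.5,-6,-0.4,-0.024,0.008],[19.6,-6.35,-0.4,-0.024,0.008],[19.6,-6.35,-0.4,-0.024,0.008],[19.6,-6.35,-0.4,-0.024,0.008],[19.6,-6.35,-0.4,-0.024,0.008]]])

```text
time: 5.55
ee_pos: [0.4898, 0.3143, 0.1689]
eef_rot: [0.671, 0.742, -0.0, 0.0]
ft_force: [0.5, -0.8, -1.5]
width: 0.0159
grip_force: 20.0
```

Run:
```python
from h import *
go(.489,.3164,.1,.1028+np.pi/2)
c=cams.camera("wrist");im=c["img"][:,:,::-1];cv2.imwrite("pics/w2.png",im)
q=(.481,.3146,.1028)
print("jaw",proj(c,world(q,np.array([(36,52,57),(20,52,57),(20,-52,57),(36,-52,57),(-4,39,57),(-16,39,57)])/1000)).round().tolist())
```

```text
tcp [0.4898 0.3143 0.1689] yaw 1.671 shift [ 0.0022 -0.0006  0.0689] turn -0.0026 j [ 0.06  0.43 -0.89  1.64  0.35  1.24 -0.8 ]
jaw [[355.0, 165.0], [331.0, 165.0], [330.0, 303.0], [351.0, 303.0], [297.0, 184.0], [280.0, 184.0]]
```

View pics/w2.png

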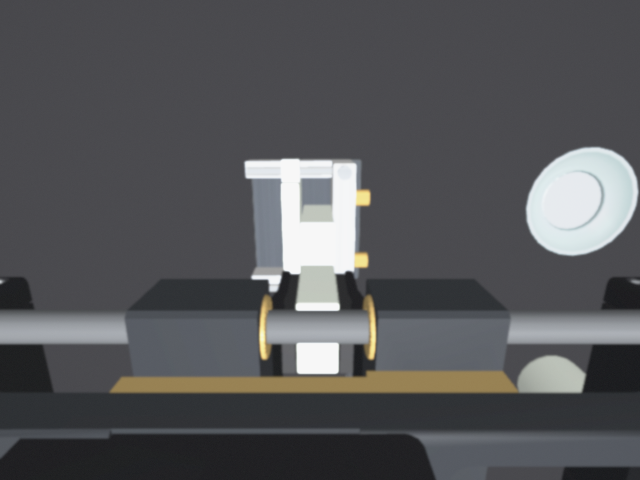

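Wrist view: the jaw is at columns 333–356 and the plate at 282–300, about 1–1.5 px to the right of my prediction. I'll shift the target about 1 mm and lower slowly.

>>> jog_arm(motion=[[[0.3,-0.05,2,-0.003,0.008],[0.3,-0.05,3.5,-0.003,0.008],[0.3,-0.05,4.2,-0.003,0.008],[0.3,-0.05,5,-0.003,0.008],[0.3,-0.05,5.5,-0.003,0.008],[0.3,-0.05,6,-0.003,0.008],[0.3,-0.05,6,-0.003,0.008]]])

```text
time: 6.3
ee_pos: [0.4877, 0.3191, 0.1089]
eef_rot: [0.669, 0.744, -0.0, -0.0]
ft_force: [-1.2, -0.4, -1.0]
width: 0.0157
grip_force: 20.0
```

```bash
python3 -c "
from h import *
go(.4897,.317,.0814,.1028+np.pi/2)
c=cams.camera('scene');i=c['img'][210:340,460:600,::-1];cv2.imwrite('pics/s1.png',cv2.resize(i,None,fx=4.2,fy=4.2,interpolation=2))"
```

```text
tcp [0.4877 0.3191 0.1089] yaw 1.6768 shift [-0.0023  0.0018  0.0275] turn 0.0032 j [ 0.03  0.5  -0.86  1.7   0.41  1.14 -0.85]
```

View pics/s1.png

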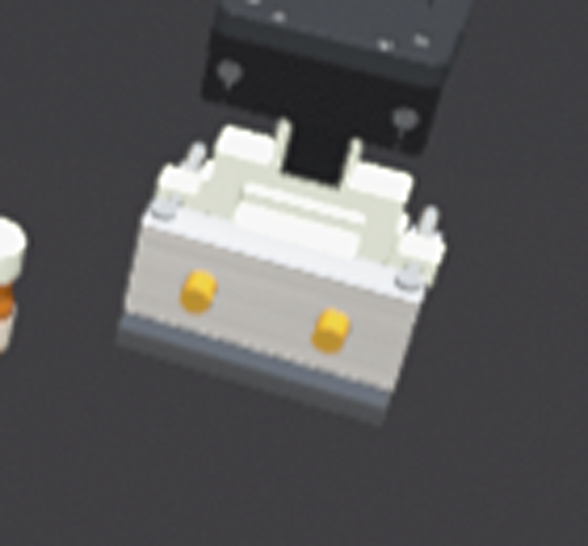

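Scene view: the spacer frame is inside the gap between jaw and plate, and nothing is pressing on it. Next I'll correct the 2 mm offset and lower it to the floor.

Converted, -0.002 m is -0.2, 0.0015 m is 0.15.

>>> jog_arm(motion=[[[-0.2,0.15,0.5,0.003,0.008],[-0.2,0.15,1.2,0.003,0.008],[-0.2,0.15,1.8,0.003,0.008],[-0.2,0.15,2.3,0.003,0.008],[-0.2,0.15,2.5,0.003,0.008],[-0.2,0.15,2.6,0.003,0.008],[-0.2,0.15,2.6,0.003,0.008]]])

```text
time: 7.05
ee_pos: [0.4895, 0.3176, 0.0833]
eef_rot: [0.67, 0.743, -0.0, -0.0]
ft_force: [0.5, -0.7, -0.8]
width: 0.0159
grip_force: 20.0
```

```bash
python3 -c "
from h import *
go(.4897,.317,.0814,.1028+np.pi/2)"
```

```text
tcp [0.4895 0.3176 0.0833] yaw 1.6739 shift [-0.0006  0.0001  0.0019] turn 0.0003 j [ 0.01  0.53 -0.84  1.71  0.44  1.1  -0.86]
```

>>> jog_arm(motion=[[[0,0,0.1,0,0.008],[0,0,0.2,0,0.008],[0,0,0.2,0,0.008],[0,0,0.25,0,0.008],[0,0,0.25,0,0.008]]])

```text
time: 7.55
ee_pos: [0.4896, 0.3176, 0.0812]
eef_rot: [0.67, 0.743, 0.0, 0.0]
ft_force: [-0.9, -0.9, 3.8]
width: 0.016
grip_force: 20.0
```

>>> jog_arm(motion=[[[0,0,0,0,0.045],[0,0,0,0,0.045],[0,0,0,0,0.045],[0,0,0,0,0.045],[0,0,0,0,0.045],[0,0,0,0,0.045],[0,0,-2,0,0.045],[0,0,-5,0,0.045],[0,0,-9,0,0.045],[0,0,-9,0,0.045],[0,0,-9,0,0.045]]])

```text
time: 8.65
ee_pos: [0.49, 0.3177, 0.1716]
eef_rot: [0.67, 0.743, 0.001, 0.001]
ft_force: [0.7, -0.7, -0.2]
width: 0.0448
grip_force: 0.0
```

Run:
```python
from h import *
q=(.4818,.3152,.1028)
w=world(q,[(-.03,0,.15)])[0];print(w)
go(*w,.1028)
```

```text
[0.45195838 0.31212143 0.15      ]
tcp [0.49   0.3177 0.1716] yaw 1.6737 shift [-0.0016 -0.0384  0.0215] turn -1.5707 j [ 0.06  0.43 -0.89  1.63  0.35  1.25 -0.8 ]
```

Converted, -0.0385 m is -3.85, -0.0015 m is -0.15.

>>> jog_arm(motion=[[[-0.15,-3.85,0,0.15,0],[-0.15,-3.85,0,0.3,0],[-0.15,-3.85,0,0.45,0],[-0.15,-3.85,0,0.6,0],[-0.15,-3.85,0,0.75,0],[-0.15,-3.85,0,0.9,0],[-0.15,-3.85,0,1.05,0],[-0.15,-3.85,0,1.2,0],[-0.15,-3.85,0,1.35,0],[-0.15,-3.85,0,1.5,0],[-0.15,-3.85,0,1.571,0],[-0.15,-3.85,0,1.571,0]]], clamp_n=20)

```text
time: 9.85
ee_pos: [0.451, 0.3116, 0.1696]
eef_rot: [0.999, 0.051, -0.001, 0.001]
ft_force: [-0.3, 1.2, 1.0]
width: 0.0008
grip_force: 0.0
```

Run:
```python
from h import *
w=world((.4818,.3152,.1028),[(-.03,0,.065)])[0]
go(*w,.1028)
c=cams.camera("wrist");cv2.imwrite("pics/w3.png",c["img"][:,:,::-1])
```

```text
tcp [0.451  0.3116 0.1696] yaw 0.1019 shift [ 0.0012 -0.0005  0.1046] turn -0.0009 j [-0.11  0.29 -0.68  1.73  0.2   1.19 -2.3 ]
```

View pics/w3.png

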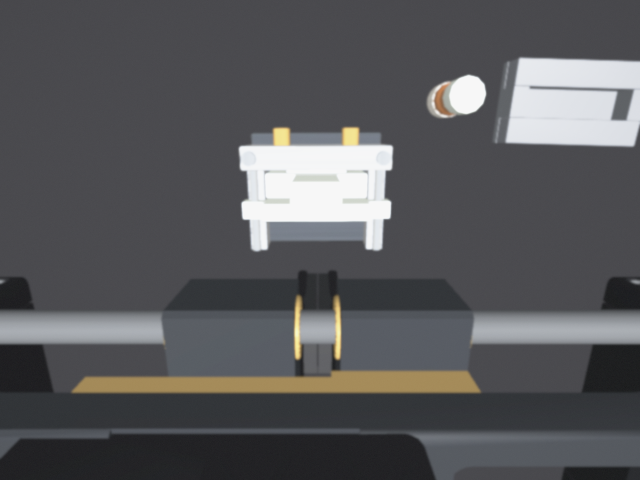

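The spacer is standing free in the gap and its tab reaches above the plate. The closed fingers can now come down behind the plate. Stopping with the TCP at z = 0.060 puts the gripper body at 0.108, which clears the 0.100 tab.

>>> jog_arm(motion=[[[0,-0.05,4,0,0],[0,-0.05,7.5,0,0],[0,-0.05,9.5,0,0],[0,-0.05,10.5,0,0],[0,-0.05,10.9,0,0],[0,-0.05,10.9,0,0],[0,-0.05,10.9,0,0]]])

```text
time: 10.6
ee_pos: [0.452, 0.313, 0.0629]
eef_rot: [0.999, 0.052, 0.001, -0.0]
ft_force: [0.3, -0.2, 0.6]
width: 0.0008
grip_force: 0.0
```

Run:
```python
from h import *
go(*world((.4818,.3152,.1028),[(-.0255,0,.06)])[0],.1028)
```

```text
tcp [0.452  0.313  0.0629] yaw 0.1032 shift [0.0044 0.0009 0.0029] turn 0.0004 j [-0.15  0.42 -0.64  1.83  0.3   0.99 -2.38]
```

Now I'll push along tool +x in small steps and watch the force.

Converted, 0.008 m is 0.8, 0.007 m is 0.7.

>>> jog_arm(motion=[[[0.1,0,0.2,0,0],[0.2,0,0.2,0,0],[0.3,0,0.2,0,0],[0.4,0,0.2,0,0],[0.5,0,0.2,0,0],[0.6,0,0.2,0,0],[0.7,0,0.2,0,0],[0.8,0,0.2,0,0],[0.8,0,0.2,0,0]]])

```text
time: 11.5
ee_pos: [0.4593, 0.3135, 0.0598]
eef_rot: [0.999, 0.051, -0.0, -0.0]
ft_force: [-3.3, 0.5, 2.6]
width: 0.0005
grip_force: 1.6
```

>>> jog_arm(motion=[[[0.1,0,0,0,0],[0.2,0,0,0,0],[0.3,0,0,0,0],[0.4,0,0,0,0],[0.4,0,0,0,0]]])

```text
time: 12.0
ee_pos: [0.4616, 0.3137, 0.0597]
eef_rot: [0.999, 0.052, -0.002, 0.001]
ft_force: [-10.8, -2.5, 10.6]
width: 0.0002
grip_force: 6.1
```

>>> jog_arm(motion=[[[0.1,0,0,0,0],[0.2,0,0,0,0],[0.2,0,0,0,0]]])

```text
time: 12.3
ee_pos: [0.4618, 0.3138, 0.0596]
eef_rot: [0.999, 0.052, -0.003, 0.001]
ft_force: [-19.8, -5.9, 17.1]
width: 0.0003
grip_force: 10.6
```

The vertical force is rising as well, so something may be touching. I'll look before pushing further.

>>> jog_arm(motion=[[[-0.2,0,0,0,0],[-0.3,0,0,0,0],[-0.3,0,0,0,0]]])

```text
time: 12.6
ee_pos: [0.4616, 0.3137, 0.0596]
eef_rot: [0.999, 0.052, -0.001, 0.0]
ft_force: [-6.3, 0.5, 3.3]
width: 0.0001
grip_force: 3.4
```

```bash
python3 -c "
from h import *
print(world((.4818,.3152,.1028),[(0,0,0)]))
c=cams.camera('scene');i=c['img'][190:320,460:610,::-1];a=cv2.resize(i,None,fx=4,fy=4,interpolation=2)
cv2.imwrite('pics/s2.png',a)"
```

```text
[[0.4818 0.3152 0.    ]]
```

View pics/s2.png

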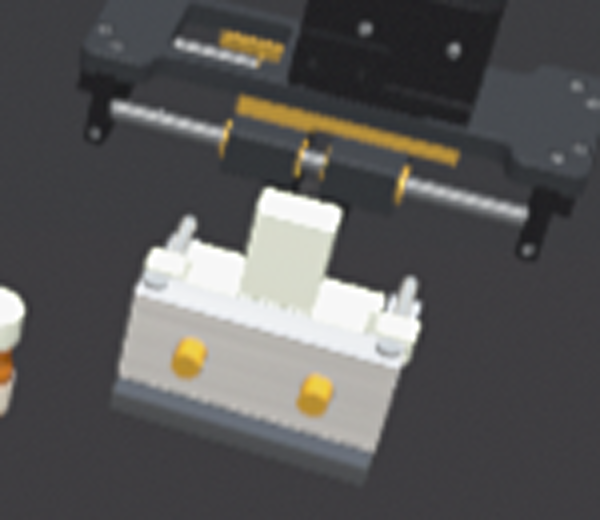

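The plate looks closed on the upright spacer. To rule out the gripper body touching the tab, I'll back off, raise 6 mm and push again.

Converted, -0.006 m is -0.6, -0.003 m is -0.3.

>>> jog_arm(motion=[[[-0.3,0,0,0,0],[-0.6,0,0,0,0],[-0.6,0,-0.6,0,0],[-0.6,0,-0.6,0,0],[-0.6,0,-0.6,0,0]]])

```text
time: 13.15
ee_pos: [0.4569, 0.3129, 0.0663]
eef_rot: [0.999, 0.051, 0.0, 0.0]
ft_force: [-1.8, -1.2, 2.2]
width: -0.0
grip_force: 1.1
```

>>> jog_arm(motion=[[[0.1,0,0,0,0],[0.2,0,0,0,0],[0.3,0,0,0,0],[0.4,0,0,0,0],[0.4,0,0,0,0]]])

```text
time: 13.65
ee_pos: [0.4604, 0.3135, 0.0658]
eef_rot: [0.999, 0.051, -0.0, 0.0]
ft_force: [-2.4, -1.2, 2.4]
width: 0.0005
grip_force: 1.5
```

>>> jog_arm(motion=[[[0.1,0,0,0,0],[0.2,0,0,0,0],[0.2,0,0,0,0]]])

```text
time: 13.95
ee_pos: [0.4616, 0.3136, 0.0657]
eef_rot: [0.999, 0.052, -0.001, 0.0]
ft_force: [-7.6, -1.1, 4.8]
width: 0.0009
grip_force: 3.4
```

>>> jog_arm(motion=[[[0.1,0,-0.05,0,0],[0.15,0,-0.05,0,0],[0.15,0,-0.05,0,0],[0.15,0,-0.05,0,0],[0.15,0,-0.05,0,0],[0.15,0,-0.05,0,0]]])

```text
time: 14.55
ee_pos: [0.4617, 0.3137, 0.0658]
eef_rot: [0.999, 0.052, -0.002, 0.001]
ft_force: [-11.5, -3.8, 5.4]
width: 0.0004
grip_force: 5.7
```

Run:
```python
from h import *
c=cams.camera('scene');a=cv2.resize(c['img'][190:320,460:610,::-1],None,fx=4,fy=4,interpolation=2)
p=np.array([(4,39,57),(20,39,57)])
cv2.imwrite('pics/s3.png',a)
q=(.4818,.3152,.1028)
pr=lambda L:((proj(c,world(q,np.array(L)/1000))-[460,190])*4).round().tolist()
print("tab top far/near corners",pr([(20,15,100),(20,-15,100),(4,-15,100),(4,15,100)]),"tab base at jaw",pr([(20,15,57),(20,-15,57)]),"jaw",pr([(20,52,57),(20,-52,57),(36,52,57),(36,-52,57)]))
s=telemetry.read_state();print(s["ft_force"],s["ee_pos"])
```

```text
tab top far/near corners [[335.0, 226.0], [257.0, 205.0], [266.0, 184.0], [344.0, 205.0]] tab base at jaw [[312.0, 313.0], [236.0, 291.0]] jaw [[408.0, 340.0], [145.0, 265.0], [401.0, 364.0], [135.0, 286.0]]
[-12.17989824  -3.08830179   5.65573042] [0.46171955 0.31360493 0.06576952]
```

View pics/s3.png

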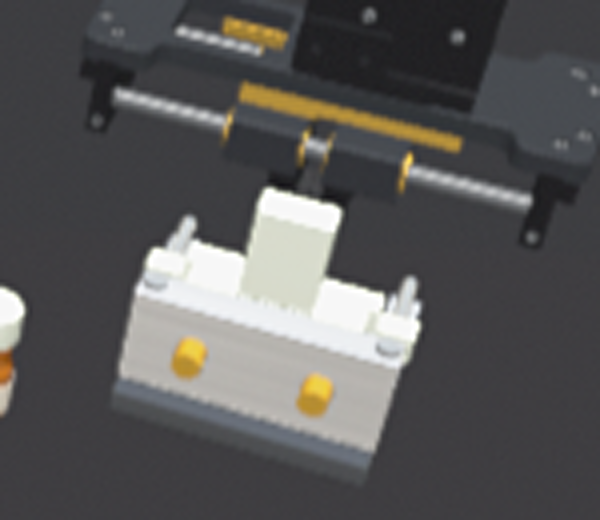

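The tab's top corners, at about (335,227), (255,207), (266,188) and (341,208), match the predicted upright, flush pose within 1 px of the original image. The plate is held with about 12 N, so I'm handing it in.

```bash
python3 -c "
from bench import r, cams, telemetry
print(r.close_job())"
```

```text
the job is handed in; nothing more can be done
None
```

The spacer stands tab up in the wide cell, released and clamped upright against the jaw, with the plate held at about 12 N; I handed the job in at about 15 s of the 54 s limit, and no verdict came back.

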